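# Put parcels away on the counter shelf in order of height

## Robot

A 7-joint arm with a two-finger parallel gripper is mounted at the origin on the work surface. World frame = base frame: x ahead of the robot, y to its left, z up, the work surface at z = 0. Lengths are in m, angles in degrees, forces in N, time in s.
With the tool pointing down it reaches from about 0.425 to 0.875 m from the base axis. Payload 8.4 kg.
Tool frame: the origin (TCP) lies at the very end of the fingers, on their centre line; the grasp point (between the pads) lies 19 mm behind it; z points along the fingers, x is the direction in which the jaws open and shut, and the axes are right-handed (so a half turn about z gives the same grasp; the last joint's range is limited). The gripper opens to 87 mm and grips with 3 to 60 N. Pads are 19 mm wide; open, the fingers measure 117 mm over their backs; the gripper's body (75 mm by 190 mm) begins 51 mm behind the grasp point.
Start: joints at [71.035, 19.091, 2.286, 83.961, -0.768, 76.965, -3.352], TCP at [0.149, -0.633, 0.223] pointing down, gripper open.
Joint ranges: [-147.57, 147.57], [-21.85, 119.76], [-74.77, 79.35], [14.55, 137.4], [-85.83, 265.84], [4.83, 119.75], [-152.11, 152.11]. Speed limits (degrees/s): [127.2, 127.2, 159.86, 159.86, 180, 180, 180].

## Interface

Orientations are given as [roll, pitch, yaw] about the fixed x, y, z axes, in that order (R = Rz(yaw) Ry(pitch) Rx(roll)).
In Python, from cell import observe, viewer, ticket gives the robot as it stands.
- The arm moves only by the tool apply_moves, never from a script. Its argument "plan" is a list of rows, each an object with "claw": the finger opening in m, from 0 to 0.087; "delta_pos": the shift along the tool's x, y, z in m, a list of three; "spin": the turn about the tool's z in units of 6 degrees (1.0 is 6 degrees). A call has 1 to 10 rows; each row is the pose to reach, as a shift and turn from the pose commanded when the call began, along the tool's axes at that moment; what a row does not reach only later rows make up. A row lasts 1/8 s, in which the tool goes at most 62.5 mm and 10.7 degrees, less where a joint would pass 70% of its speed; a pose out of reach is approached as far as the arm can. A call with a gripper value outside its range is refused whole. The fingers move at their own pace and stop on an object; the grip force is fixed at half the most. Time passes only in rows, so rows that repeat a pose let the fingers close. It gives the time, the measured TCP pose, the force and the opening at its end, in the units of the state.
- observe(): the state, without advancing time (a new reading comes with each control period).
- viewer.snapshot(name): name is "scene" or "top" or "wrist"; returns a dict with "img" (480x640x3 uint8, blue, green, red), "intrinsics" (3x3 intrinsics, pixels), "origin" and "rotation" of the camera in the world. Camera axes: x right, y down, z forward; pixel columns grow to the right and rows downward; lengths in m; the calibration is good to about 2 mm. A picture is of the moment at which its call begins. There is no depth.
- ticket.sign_off(): hands the job in, once; it reports no verdict.
The state is a dict: "time": time; "q": joint angles; "qd": joint speeds; "joint_efforts": joint torques, N m; "tool_pos": TCP position; "tcp_rot": TCP orientation; "force": force on the tool from outside, world axes, zero at the start; "ft_torque": the same for the moment, N m; "gripper_width": finger opening in m.
Only numpy, scipy, OpenCV 4.12 (cv2) and the standard library are available. Lean on these libraries where they do the work, as an engineer would, in place of code of your own. Each camera call takes 0.05 s, during which the arm holds its last target. There are 200 camera calls.

## Task

Put the four parcels away on the low white shelf in order of height: the tallest in the blue-taped bay beside the red end plate, then the next tallest, and so on down to the shortest beside the grey end plate. Stand each one upright in the middle of its own bay, its broad side squarely along the shelf, and set them down without dropping or toppling any.

Things in the scene. Friction and masses are not known exactly. Their poses are not given: they have to be found in the camera images.
- brown_c (a point): kraft-brown cardboard carton with brown tape and white labels, the tallest parcel: rigid upright box 60 mm deep (own x, the way to grip it) x 80 mm broad (own y) x 130 mm high (own z); the point is its centre, 65 mm above its underside. Starts standing upright on the counter, broad way (y) within 0.45 rad of fore and aft.
- pink_c (a point): pink carton with pale pink tape and white labels, second tallest parcel: rigid upright box 56 mm deep (own x, the way to grip it) x 74 mm broad (own y) x 105 mm high (own z); the point is its centre, 52.5 mm above its underside. Starts standing upright on the counter, broad way (y) within 0.45 rad of fore and aft.
- white_c (a point): white carton with a blue tape band over its top and white labels, third tallest parcel: rigid upright box 52 mm deep (own x, the way to grip it) x 68 mm broad (own y) x 80 mm high (own z); the point is its centre, 40 mm above its underside. Starts standing upright on the counter, broad way (y) within 0.45 rad of fore and aft.
- black_c (a point): black carton with dark grey tape and white labels, the shortest parcel: rigid upright box 48 mm deep (own x, the way to grip it) x 60 mm broad (own y) x 55 mm high (own z); the point is its centre, 27.5 mm above its underside. Starts standing upright on the counter, broad way (y) within 0.45 rad of fore and aft.
- bay_1: first of the four bays along the low white shelf, counted from its left end as the robot sees it: a rectangle outlined in blue tape, 80 mm (x, front to back) x 98 mm (y, along the shelf), bays 100 mm apart centre to centre. Origin at the middle of the rectangle on the shelf's deck (deck 40 mm above the counter, 140 mm front to back, 530 mm long, flat and without rim); y runs along the shelf to the left, x to its back, z up. Flat on the deck, fixed.
- bay_2: second of the four bays along the low white shelf, counted from its left end as the robot sees it: a rectangle outlined in blue tape, 80 mm (x, front to back) x 98 mm (y, along the shelf), bays 100 mm apart centre to centre. Origin at the middle of the rectangle on the shelf's deck (deck 40 mm above the counter, 140 mm front to back, 530 mm long, flat and without rim); y runs along the shelf to the left, x to its back, z up. Flat on the deck, fixed.
- bay_3: third of the four bays along the low white shelf, counted from its left end as the robot sees it: a rectangle outlined in blue tape, 80 mm (x, front to back) x 98 mm (y, along the shelf), bays 100 mm apart centre to centre. Origin at the middle of the rectangle on the shelf's deck (deck 40 mm above the counter, 140 mm front to back, 530 mm long, flat and without rim); y runs along the shelf to the left, x to its back, z up. Flat on the deck, fixed.
- bay_4: last of the four bays along the low white shelf, counted from its left end as the robot sees it: a rectangle outlined in blue tape, 80 mm (x, front to back) x 98 mm (y, along the shelf), bays 100 mm apart centre to centre. Origin at the middle of the rectangle on the shelf's deck (deck 40 mm above the counter, 140 mm front to back, 530 mm long, flat and without rim); y runs along the shelf to the left, x to its back, z up. Flat on the deck, fixed.
- end_red: red steel end plate fixed upright across one end of the shelf, 3 mm thick, 110 mm front to back (x), 50 mm high, on a foot that is flush with the deck; origin at the middle of its foot on the deck, in line with the bays, 62 mm from the middle of the nearest bay. A grey plate of the same shape stands at the other end; which end is red changes.

How it is judged:
By the outcome, as a careful person would: the job done as asked, in the order asked, and still so for the second after the job is handed in, with the robot touching nothing.
It also fails if it takes over 120 s, if anything falls off the work surface, if the arm or the gripper's body presses on something with over 40 N, if the wrist force passes 120 N, or if a joint passes its speed limit or range.

## Working session

There is one attempt and no reset: what is moved stays moved. The work goes in short steps, Python scripts to look and compute and a tool call to move; the robot and the scene stay as the last step left them, time stands still between calls to the robot, and variables do not carry over. Pictures are saved under pics/ and viewed, about 12 in all and at most 16, crops included, and the job is handed in when it is done.

Besides the shell and the picture viewer there is one more tool, called after "Request:" by a JSON object that holds its "method" and its "body", one argument or row to a line. apply_moves: Moves the arm, as the interface text tells. Its arguments: {"type":"object","properties":{"plan":{"type":"array","items":{"type":"object","properties":{"claw":{"type":"number"},"delta_pos":{"type":"array","items":{"type":"number"}},"spin":{"type":"number"}}}}},"required":["plan"]}

```bash
mkdir -p pics; ls; python3 - <<'E'
from cell import observe, viewer
import cv2,numpy as np
s=observe(); print(s['time'],s['tool_pos'],s['tcp_rot'],s['gripper_width'])
for n in('top','scene'):
    p=viewer.snapshot(n); cv2.imwrite(f'pics/{n}0.png',p['img']); print(n,p['intrinsics'],p['origin'],p['rotation'])
E
```

```text
pics
0.0 [ 0.14920076 -0.63216419  0.22166036] [ 1.79992393e+02  9.20451000e-02 -7.67189508e+01] 0.08743835664120952
top [[607.48197781   0.         324.21660575]
 [  0.         607.48197781 235.00151459]
 [  0.           0.           1.        ]] [ 0.45712857 -0.00699428  0.99052466] [-174.51947154   -0.27160986  -88.75441215]
scene [[500.45676665   0.         324.31033237]
 [  0.         500.45676665 248.39213989]
 [  0.           0.           1.        ]] [1.00253548 0.5377515  0.70665102] [-1.31965404e+02 -2.03520839e-02  1.39794892e+02]
```

View pics/top0.png

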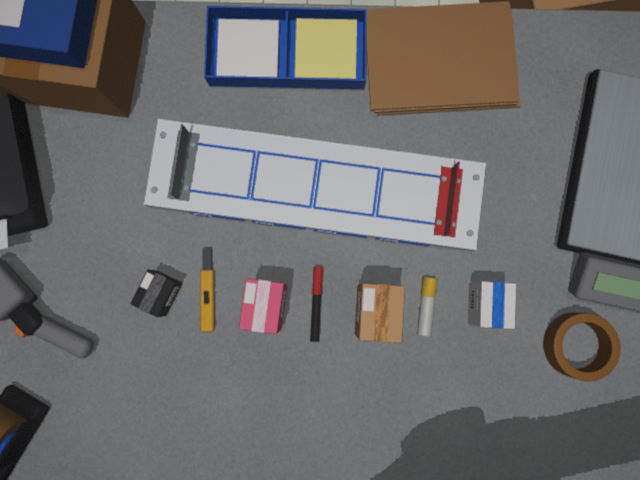

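View pics/scene0.png

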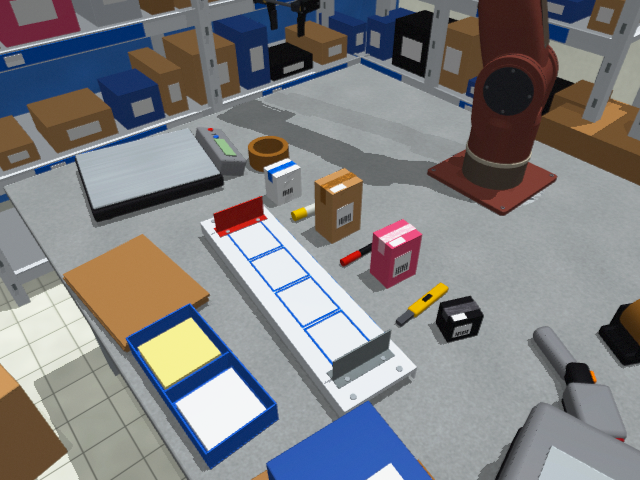

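The top view has up = +x and left = +y. The red plate is at the right end, so brown goes in bay 4, pink in bay 3, white in bay 2 and black in bay 1. In the top picture black is near (157,292), pink (262,303), brown (380,308) and white (496,304). The shelf runs from (160,120) to (480,248).

```bash
python3 - <<'E'
import cv2,numpy as np
im=cv2.imread('pics/top0.png')
def crop(x,y,w,h,k):
    c=cv2.resize(im[y:y+h,x:x+w],None,fx=k,fy=k,interpolation=cv2.INTER_CUBIC)
    for i in range(0,w,10):
        cv2.line(c,(i*k,0),(i*k,6 if (x+i)%50 else 14),(0,255,0),1)
    for j in range(0,h,10):
        cv2.line(c,(0,j*k),(6,j*k),(0,255,0),1)
    cv2.putText(c,f'{x},{y}',(10,26),0,.5,(0,255,255),1)
    return c
m=np.vstack([np.hstack([crop(110,255,100,75,4),crop(210,262,100,75,4)]),np.hstack([crop(330,270,100,75,4),crop(445,265,100,75,4)])])
cv2.imwrite('pics/par.png',m)
cv2.imwrite('pics/shelf.png',np.vstack([crop(140,115,200,145,4)[:,:800],])[:580]); 
cv2.imwrite('pics/shelf2.png',crop(300,125,200,145,4)[:580])
E
```

```text
(no output)
```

View pics/par.png

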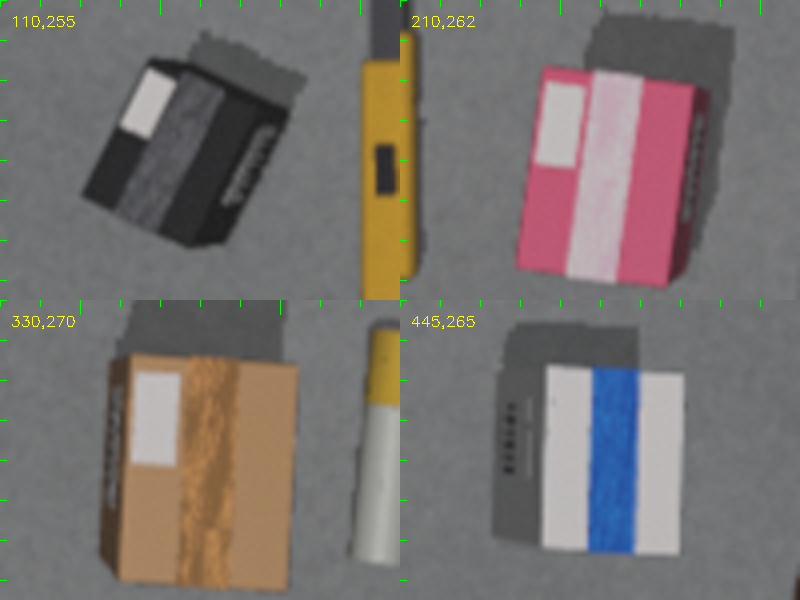

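View pics/shelf.png

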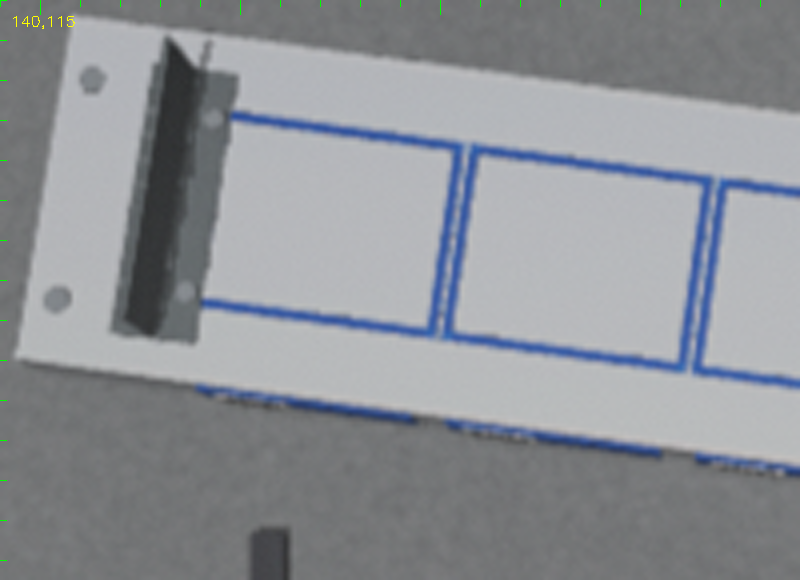

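View pics/shelf2.png

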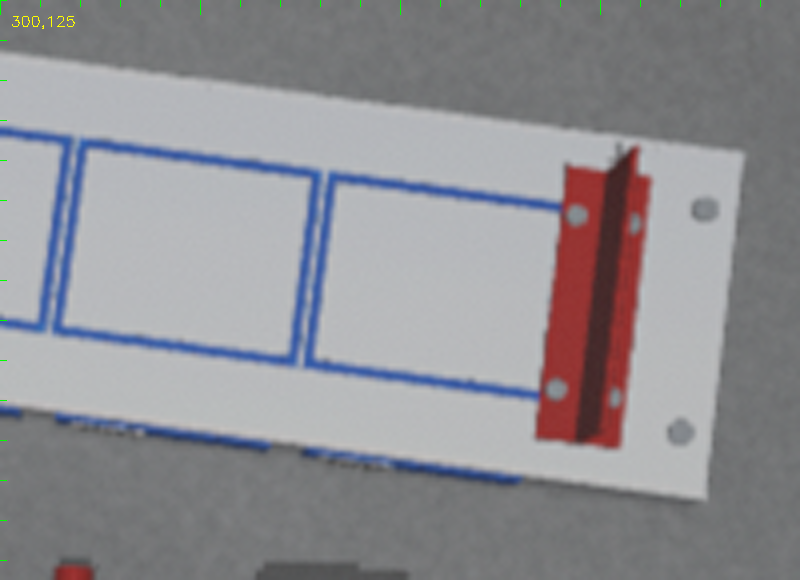

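```bash
cat > h.py <<'E'
import numpy as np, cv2
from scipy.spatial.transform import Rotation as R
from scipy.optimize import least_squares
TK=np.array([[607.48197781,0,324.21660575],[0,607.48197781,235.00151459],[0,0,1]])
TO=np.array([0.45712857,-0.00699428,0.99052466]); TR=R.from_euler('xyz',[-174.51947154,-0.27160986,-88.75441215],degrees=True).as_matrix()
def proj(P,K=TK,o=TO,Rm=TR):
    c=(np.atleast_2d(P)-o)@Rm; q=c@np.asarray(K).T; return q[:,:2]/q[:,2:]
def loc(uv,z,K=TK,o=TO,Rm=TR):
    d=np.linalg.solve(K,np.c_[np.atleast_2d(uv),np.ones(len(np.atleast_2d(uv)))].T).T@np.asarray(Rm).T
    return o+d*((z-o[2])/d[:,2:])
def fit(local,uv,z0,guess=(0.45,0,0),cam=(TK,TO,TR)):
    local=np.array(local,float); uv=np.array(uv,float)
    def world(p):
        c,s=np.cos(p[2]),np.sin(p[2])
        return np.c_[p[0]+c*local[:,0]-s*local[:,1],p[1]+s*local[:,0]+c*local[:,1],local[:,2]+z0]
    f=lambda p:(proj(world(p),*cam)-uv).ravel()
    g=least_squares(f,guess,loss='soft_l1'); return g.x,f(g.x).reshape(-1,2)
def corners(x,y,z): # order: back-left, back-right, front-right, front-left with broad y fore-aft => world x~own y
    return None
def cp(uv,x0,y0,k=4): return (np.array(uv,float)+.5)/k-.5+np.array([x0,y0])
E
cat > m.py <<'E'
from h import *
# image TL = +own y (ahead), -own x?  own y ~ world +x, own x ~ world -y (yaw=-90ish frame): use frame a=ahead,b=left
D={'black':(.048,.060,.055,[(150,62),(258,112),(190,247),(82,195)],[('TR',288,110),('BR',225,243)],110,255),
'pink':(.056,.074,.105,[(145,66),(296,86),(267,287),(117,269)],[('TR',309,92),('BR',285,272)],210,262),
'brown':(.060,.080,.130,[(132,54),(299,66),(287,290),(119,278)],[('TL',111,62),('BL',101,255)],330,270),
'white':(.052,.068,.080,[(147,66),(284,73),(280,254),(142,248)],[('BL',92,240)],445,265)}
S={'TL':(1,1),'TR':(1,-1),'BR':(-1,-1),'BL':(-1,1)}
for n,(d,b,h,top,bot,x0,y0) in D.items():
    L=[(S[k][0]*b/2,S[k][1]*d/2,h) for k in('TL','TR','BR','BL')]; U=list(top)
    p1,r1=fit(L,cp(U,x0,y0),0)
    L+=[(S[k][0]*b/2,S[k][1]*d/2,0) for k,*_ in bot]; U+=[(u,v) for _,u,v in bot]
    p,r=fit(L,cp(U,x0,y0),0)
    print(n,p1.round(4),p.round(4),'yaw(ahead axis)',np.degrees(p[2]).round(1),'res',np.abs(r).max(1).round(2))
B=[(.07,.265,0),(-.07,.265,0),(.07,-.265,0),(-.07,-.265,0)]
U=np.vstack([cp([(70,15),(18,358)],140,115),cp([(743,151),(707,499)],300,125)])
p,r=fit(B,U,.04,(.65,0,0)); print('deck',p.round(4),np.degrees(p[2]).round(2),r.round(2).tolist())
B=[(.0395,.1,0),(-.0395,.1,0),(.0395,0,0),(-.0395,0,0),(.0395,-.1,0),(-.0395,-.1,0)]
U=np.vstack([cp([(469,147),(441,335),(717,180),(690,370)],140,115),cp([(326,172),(302,365)],300,125)])
p,r=fit(B,U,.04,(.65,0,0)); print('bays',p.round(4),np.degrees(p[2]).round(2),r.round(2).tolist())
for i in range(4):
    t=.15-.1*i; print('bay',i+1,(p[0]-np.sin(p[2])*t).round(4),(p[1]+np.cos(p[2])*t).round(4))
E
python3 m.py
```

```text
black [ 0.4519  0.252  -0.4251] [ 0.4525  0.2525 -0.4202] yaw(ahead axis) -24.1 res [1.91 1.02 0.89 1.26 1.14 0.55]
pink [ 0.4372  0.0796 -0.1072] [ 0.4371  0.08   -0.1099] yaw(ahead axis) -6.3 res [0.44 0.11 0.69 0.81 0.72 0.44]
brown [ 0.4321 -0.0928 -0.0455] [ 0.432  -0.0931 -0.0425] yaw(ahead axis) -2.4 res [0.37 0.63 0.59 0.81 0.99 0.68]
white [ 0.4461 -0.2707 -0.0287] [ 0.4459 -0.2708 -0.024 ] yaw(ahead axis) -1.4 res [0.28 0.21 0.46 0.28 0.45]
deck [ 0.6305  0.0063 -0.1128] -6.46 [[-0.02, -0.07], [-1.25, 0.1], [0.85, -0.0], [0.16, -0.07]]
bays [ 0.6305  0.0059 -0.1133] -6.49 [[-0.08, -0.82], [-0.34, 0.84], [0.14, -0.69], [0.12, 0.58], [0.22, -0.29], [-0.07, 0.33]]
bay 1 0.6475 0.1549
bay 2 0.6362 0.0555
bay 3 0.6249 -0.0438
bay 4 0.6136 -0.1432
```

```bash
cat > go.py <<'E'
import sys; from h import *; from cell import observe
# go.py x y z yaw : total shift (tool axes) and spin from the pose now
x,y,z,yaw=map(float,sys.argv[1:5]); s=observe(); Rm=R.from_euler('xyz',s['tcp_rot'],degrees=True).as_matrix()
d=Rm.T@(np.array([x,y,z])-s['tool_pos']); dy=(yaw-s['tcp_rot'][2]+180)%360-180
print('delta',d.round(4),'spin',round(-dy/6,3),'turn',round(dy,1),'| pos',np.round(s['tool_pos'],4),'rot',np.round(s['tcp_rot'],2),'t',s['time'],'F',np.round(s['force'],1),'w',round(s['gripper_width'],4),'q7',np.round(s['q'][6],0))
E
python3 go.py .446 -.271 .22 -91.4
```

```text
delta [-0.2834 -0.3718  0.0021] spin 2.447 turn -14.7 | pos [ 0.1492 -0.6322  0.2217] rot [ 1.7999e+02  8.0000e-02 -7.6720e+01] t 0.1 F [-0.3 -0.6  0.5] w 0.0872 q7 -3.0
```

Request:
{"method": "apply_moves", "body": {
  "plan": [
    {"claw":0.08,"delta_pos":[-0.03,-0.04,0],"spin":0.3},
    {"claw":0.08,"delta_pos":[-0.06,-0.08,0],"spin":0.6},
    {"claw":0.08,"delta_pos":[-0.095,-0.125,0],"spin":0.9},
    {"claw":0.08,"delta_pos":[-0.13,-0.17,0],"spin":1.2},
    {"claw":0.08,"delta_pos":[-0.165,-0.217,0.001],"spin":1.5},
    {"claw":0.08,"delta_pos":[-0.2,-0.262,0.001],"spin":1.8},
    {"claw":0.08,"delta_pos":[-0.235,-0.308,0.002],"spin":2.1},
    {"claw":0.08,"delta_pos":[-0.265,-0.348,0.002],"spin":2.3},
    {"claw":0.08,"delta_pos":[-0.2834,-0.3718,0.002],"spin":2.45},
    {"claw":0.08,"delta_pos":[-0.2834,-0.3718,0.002],"spin":2.45}
  ]
}}

```text
time: 1.35
tool_pos: [0.4475, -0.2688, 0.2203]
tcp_rot: [180.0, 0.1, -91.2]
force: [-0.4, -0.7, -0.1]
gripper_width: 0.0801
```

```bash
python3 - <<'E'
from cell import viewer
import cv2,json,numpy as np
p=viewer.snapshot('wrist'); cv2.imwrite('pics/w1.png',p['img']); json.dump({k:np.array(p[k]).tolist() for k in('intrinsics','origin','rotation')},open('w1.json','w')); print(p['intrinsics'][0],p['origin'],p['rotation'])
E
python3 go.py .446 -.271 .025 -91.4
```

```text
[356.02772541   0.         321.65347656] [ 0.53221756 -0.27159355  0.3829565 ] [ 1.62185596e+02  5.83772401e-02 -9.12309968e+01]
delta [0.0005 0.0002 0.1952] spin 0.018 turn -0.1 | pos [ 0.4463 -0.2706  0.2202] rot [ 1.7997e+02  2.0000e-02 -9.1290e+01] t 1.4 F [-0.4  0.3  0.2] w 0.0799 q7 -66.0
```

View pics/w1.png

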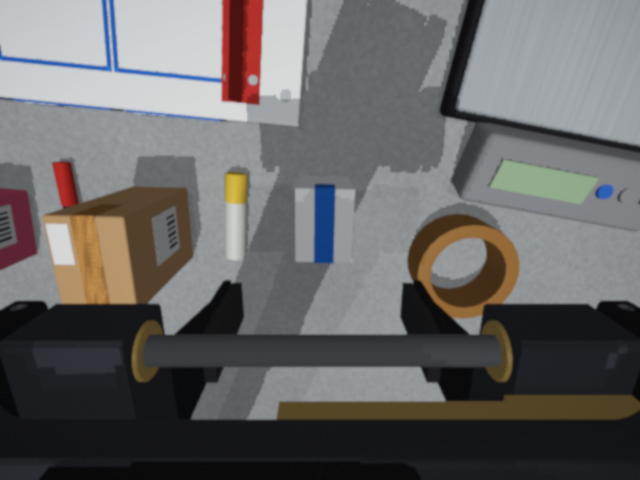

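The wrist view shows white's top with its corners near (294,189), (354,189), (352,263) and (296,263), and the fingers either side. I'll compare this with the fit.

```bash
python3 - <<'E'
from h import *; import json
j=json.load(open('w1.json')); cam=(np.array(j['intrinsics']),np.array(j['origin']),R.from_euler('xyz',j['rotation'],degrees=True).as_matrix())
L=[(.034,.026,.08),(.034,-.026,.08),(-.034,-.026,.08),(-.034,.026,.08)]
p=(.446,-.2708,-.024);c,s=np.cos(p[2]),np.sin(p[2])
W=[(p[0]+c*a-s*b,p[1]+s*a+c*b,z) for a,b,z in L]; print(proj(W,*cam).round(1))
print(fit(L,[(294,189),(354,189),(352,263),(296,263)],0,p,cam))
E
```

```text
[[292.9 188.5]
 [353.8 188.7]
 [351.5 262.8]
 [294.6 262.6]]
(array([ 0.44565225, -0.27149525, -0.02019138]), array([[-0.37353072,  0.02423011],
       [ 0.42546633, -0.04332658],
       [ 0.42574893,  0.00937866],
       [-0.48514142,  0.05645046]]))
```

Both views agree to within 1 mm, so I'll descend and grip.

Request:
{"method": "apply_moves", "body": {
  "plan": [
    {"claw":0.08,"delta_pos":[0,0,0.04],"spin":0},
    {"claw":0.08,"delta_pos":[0,0,0.09],"spin":0},
    {"claw":0.08,"delta_pos":[0,0,0.14],"spin":0},
    {"claw":0.08,"delta_pos":[0,0,0.175],"spin":0},
    {"claw":0.08,"delta_pos":[0,0,0.195],"spin":0},
    {"claw":0.08,"delta_pos":[0,0,0.195],"spin":0},
    {"claw":0.03,"delta_pos":[0,0,0.195],"spin":0},
    {"claw":0.03,"delta_pos":[0,0,0.195],"spin":0},
    {"claw":0.03,"delta_pos":[0,0,0.195],"spin":0},
    {"claw":0.03,"delta_pos":[0,0,0.195],"spin":0}
  ]
}}

```text
time: 2.65
tool_pos: [0.4463, -0.2715, 0.0261]
tcp_rot: [-180.0, -0.0, -91.4]
force: [-0.3, 0.5, 4.3]
gripper_width: 0.052
```

Request:
{"method": "apply_moves", "body": {
  "plan": [
    {"claw":0.03,"delta_pos":[0,0,-0.02],"spin":0},
    {"claw":0.03,"delta_pos":[0,0,-0.05],"spin":0},
    {"claw":0.03,"delta_pos":[0,0,-0.09],"spin":0},
    {"claw":0.03,"delta_pos":[0,0,-0.13],"spin":0},
    {"claw":0.03,"delta_pos":[0,0,-0.165],"spin":0},
    {"claw":0.03,"delta_pos":[0,0,-0.185],"spin":0},
    {"claw":0.03,"delta_pos":[0,0,-0.185],"spin":0}
  ]
}}

```text
time: 3.52
tool_pos: [0.4467, -0.2717, 0.2118]
tcp_rot: [-179.9, -0.1, -91.4]
force: [0.9, 0.6, -1.8]
gripper_width: 0.0517
```

```bash
python3 go.py .636 .0555 .21 -6.5
```

```text
delta [-0.3317 -0.1812  0.0017] spin -14.153 turn 84.9 | pos [ 0.4467 -0.2717  0.2118] rot [-1.7988e+02 -8.0000e-02 -9.1420e+01] t 3.525 F [ 0.9  0.6 -1.8] w 0.0517 q7 -66.0
```

Request:
{"method": "apply_moves", "body": {
  "plan": [
    {"claw":0.03,"delta_pos":[-0.02,-0.011,0],"spin":-0.7},
    {"claw":0.03,"delta_pos":[-0.055,-0.03,0],"spin":-2.1},
    {"claw":0.03,"delta_pos":[-0.095,-0.052,0],"spin":-3.8},
    {"claw":0.03,"delta_pos":[-0.135,-0.074,0],"spin":-5.5},
    {"claw":0.03,"delta_pos":[-0.175,-0.096,0],"spin":-7.2},
    {"claw":0.03,"delta_pos":[-0.215,-0.117,0],"spin":-8.9},
    {"claw":0.03,"delta_pos":[-0.255,-0.139,0],"spin":-10.6},
    {"claw":0.03,"delta_pos":[-0.29,-0.158,0],"spin":-12.2},
    {"claw":0.03,"delta_pos":[-0.318,-0.174,0],"spin":-13.5},
    {"claw":0.03,"delta_pos":[-0.3317,-0.1812,0.0],"spin":-14.15}
  ]
}}

```text
time: 4.78
tool_pos: [0.635, 0.0597, 0.2087]
tcp_rot: [-179.9, 0.2, -6.0]
force: [0.0, -0.1, -3.0]
gripper_width: 0.0518
```

Request:
{"method": "apply_moves", "body": {
  "plan": [
    {"claw":0.03,"delta_pos":[0,0,0.02],"spin":0},
    {"claw":0.03,"delta_pos":[0,0,0.05],"spin":0},
    {"claw":0.03,"delta_pos":[0,0,0.08],"spin":0},
    {"claw":0.03,"delta_pos":[0,0,0.1],"spin":0},
    {"claw":0.03,"delta_pos":[0,0,0.1],"spin":0}
  ]
}}

```text
time: 5.4
tool_pos: [0.6338, 0.0551, 0.1081]
tcp_rot: [180.0, 0.2, -6.6]
force: [0.2, -0.5, -2.1]
gripper_width: 0.0518
```

```bash
python3 go.py .6362 .0555 .065 -6.5
python3 - <<'E'
from cell import viewer
import cv2,json,numpy as np
p=viewer.snapshot('wrist'); cv2.imwrite('pics/w2.png',p['img']); json.dump({k:np.array(p[k]).tolist() for k in('intrinsics','origin','rotation')},open('w2.json','w'))
E
```

```text
delta [ 0.0025 -0.0007  0.0431] spin -0.01 turn 0.1 | pos [0.6338 0.0551 0.1081] rot [179.96   0.22  -6.56] t 5.4 F [ 0.2 -0.5 -2.1] w 0.0518 q7 -27.0
```

View pics/w2.png

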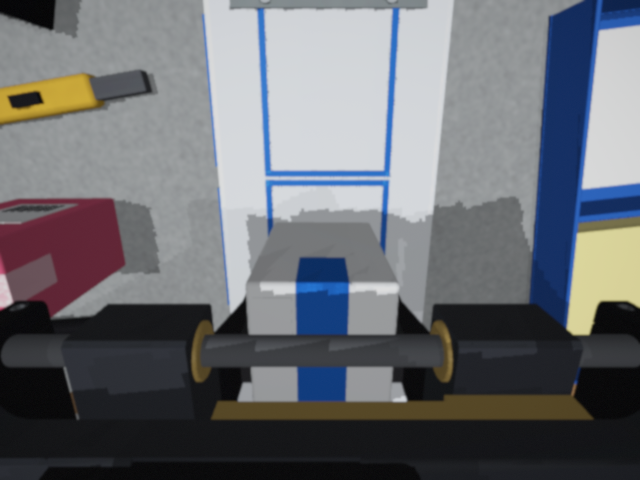

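The wrist view shows the bay 1/2 gap corners near (268,178) and (388,178), and the parcel hanging over bay 2. I'll check them against the shelf fit.

```bash
python3 - <<'E'
from h import *; import json
j=json.load(open('w2.json')); cam=(np.array(j['intrinsics']),np.array(j['origin']),R.from_euler('xyz',j['rotation'],degrees=True).as_matrix())
p=(.6305,.0059,-.1133);c,s=np.cos(p[2]),np.sin(p[2])
for a in(-.0395,.0395):
    W=(p[0]+c*a-s*.1,p[1]+s*a+c*.1,.04); print(np.round(W,4),proj(W,*cam).round(1))
print(loc([(268,178),(388,178)],.04,*cam).round(4))
E
```

```text
[0.6026 0.1097 0.04  ] [[263.9 178.1]]
[0.6811 0.1008 0.04  ] [[386.3 177.9]]
[[0.6052 0.1095 0.04  ]
 [0.6821 0.1006 0.04  ]]
```

Request:
{"method": "apply_moves", "body": {
  "plan": [
    {"claw":0.03,"delta_pos":[0.003,-0.001,0.01],"spin":0},
    {"claw":0.03,"delta_pos":[0.003,-0.001,0.025],"spin":0},
    {"claw":0.03,"delta_pos":[0.003,-0.001,0.034],"spin":0},
    {"claw":0.03,"delta_pos":[0.003,-0.001,0.038],"spin":0},
    {"claw":0.03,"delta_pos":[0.003,-0.001,0.038],"spin":0}
  ]
}}

```text
time: 6.08
tool_pos: [0.6384, 0.0564, 0.0723]
tcp_rot: [-180.0, 0.0, -6.5]
force: [0.2, -0.5, -1.6]
gripper_width: 0.0519
```

```bash
python3 go.py .637 .0555 .0655 -6.5
```

```text
delta [-0.0013  0.0011  0.0068] spin -0.003 turn 0.0 | pos [0.6384 0.0564 0.0723] rot [-1.80e+02  3.00e-02 -6.52e+00] t 6.075 F [ 0.2 -0.5 -1.6] w 0.0519 q7 -28.0
```

Request:
{"method": "apply_moves", "body": {
  "plan": [
    {"claw":0.03,"delta_pos":[-0.001,0.001,0.002],"spin":0},
    {"claw":0.03,"delta_pos":[-0.001,0.001,0.004],"spin":0},
    {"claw":0.03,"delta_pos":[-0.001,0.001,0.0055],"spin":0},
    {"claw":0.03,"delta_pos":[-0.001,0.001,0.0065],"spin":0},
    {"claw":0.03,"delta_pos":[-0.001,0.001,0.0065],"spin":0}
  ]
}}

```text
time: 6.7
tool_pos: [0.6375, 0.0555, 0.0662]
tcp_rot: [-180.0, -0.0, -6.5]
force: [-0.1, 0.3, -0.8]
gripper_width: 0.0519
```

```bash
python3 go.py .637 .0555 .0655 -6.5
```

```text
delta [-0.0005  0.0001  0.0007] spin -0.004 turn 0.0 | pos [0.6375 0.0555 0.0662] rot [-1.80e+02 -1.00e-02 -6.53e+00] t 6.7 F [-0.1  0.3 -0.8] w 0.0519 q7 -29.0
```

Request:
{"method": "apply_moves", "body": {
  "plan": [
    {"claw":0.03,"delta_pos":[0,0,0.0007],"spin":0},
    {"claw":0.03,"delta_pos":[0,0,0.001],"spin":0},
    {"claw":0.03,"delta_pos":[0,0,0.001],"spin":0}
  ]
}}

```text
time: 7.08
tool_pos: [0.6375, 0.0555, 0.0662]
tcp_rot: [180.0, -0.0, -6.5]
force: [-4.6, -1.2, 9.3]
gripper_width: 0.0522
```

Contact (9 N upward). Open and rise.

Request:
{"method": "apply_moves", "body": {
  "plan": [
    {"claw":0.055,"delta_pos":[0,0,0],"spin":0},
    {"claw":0.06,"delta_pos":[0,0,0],"spin":0},
    {"claw":0.075,"delta_pos":[0,0,0],"spin":0},
    {"claw":0.075,"delta_pos":[0,0,0],"spin":0},
    {"claw":0.075,"delta_pos":[0,0,-0.03],"spin":0},
    {"claw":0.075,"delta_pos":[0,0,-0.07],"spin":0},
    {"claw":0.075,"delta_pos":[0,0,-0.12],"spin":0},
    {"claw":0.075,"delta_pos":[0,0,-0.15],"spin":0},
    {"claw":0.075,"delta_pos":[0,0,-0.15],"spin":0}
  ]
}}

```text
time: 8.2
tool_pos: [0.6387, 0.056, 0.218]
tcp_rot: [-179.9, -0.3, -6.5]
force: [0.2, -0.1, -0.7]
gripper_width: 0.0752
```

```bash
python3 go.py .4522 .2523 .215 65.5
```

```text
delta [-0.2076 -0.1738  0.0022] spin -12.003 turn 72.0 | pos [0.6387 0.056  0.218 ] rot [-179.95   -0.27   -6.52] t 8.2 F [ 0.2 -0.1 -0.7] w 0.0752 q7 -25.0
```

Request:
{"method": "apply_moves", "body": {
  "plan": [
    {"claw":0.072,"delta_pos":[-0.015,-0.012,0],"spin":-0.9},
    {"claw":0.072,"delta_pos":[-0.04,-0.033,0],"spin":-2.4},
    {"claw":0.072,"delta_pos":[-0.07,-0.058,0],"spin":-4.0},
    {"claw":0.072,"delta_pos":[-0.1,-0.083,0],"spin":-5.6},
    {"claw":0.072,"delta_pos":[-0.13,-0.108,0],"spin":-7.3},
    {"claw":0.072,"delta_pos":[-0.16,-0.133,0],"spin":-9.0},
    {"claw":0.072,"delta_pos":[-0.185,-0.155,0],"spin":-10.5},
    {"claw":0.072,"delta_pos":[-0.2,-0.168,0.001],"spin":-11.5},
    {"claw":0.072,"delta_pos":[-0.2076,-0.1738,0.002],"spin":-12.0},
    {"claw":0.072,"delta_pos":[-0.2076,-0.1738,0.002],"spin":-12.0}
  ]
}}

```text
time: 9.45
tool_pos: [0.4507, 0.2515, 0.2126]
tcp_rot: [-180.0, 0.0, 65.4]
force: [-0.2, -0.4, 0.0]
gripper_width: 0.0721
```

```bash
cat > snap.py <<'E'
import sys; from cell import viewer
import cv2,json,numpy as np
n,k=sys.argv[1:3]; p=viewer.snapshot(n); cv2.imwrite(f'pics/{k}.png',p['img']); json.dump({k:np.array(p[k]).tolist() for k in('intrinsics','origin','rotation')},open(k+'.json','w'))
E
python3 snap.py wrist w3; python3 go.py .4522 .2523 .015 65.5
python3 - <<'E'
from h import *
im=cv2.imread('pics/w3.png'); c=cv2.resize(im[140:300,220:420],None,fx=4,fy=4,interpolation=cv2.INTER_CUBIC)[:600]
c=cv2.convertScaleAbs(c,alpha=2.0,beta=20); cv2.imwrite('pics/w3c.png',c)
E
```

```text
delta [0.0016 0.0004 0.1977] spin -0.024 turn 0.1 | pos [0.4512 0.2511 0.2127] rot [-1.7999e+02  2.0000e-02  6.5350e+01] t 9.5 F [ 0.8 -0.2  0.1] w 0.0723 q7 25.0
```

View pics/w3c.png

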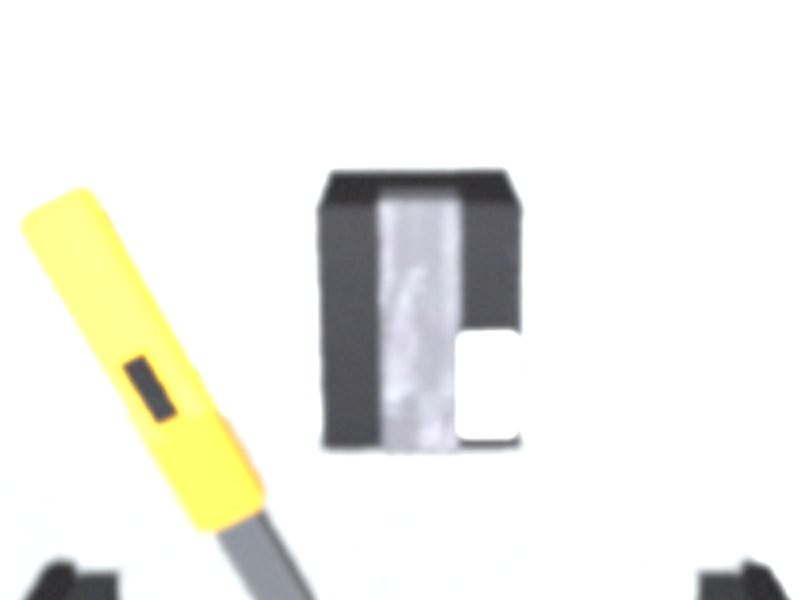

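The crop shows black squarely aligned, top face corners at crop (318,205), (521,204), (521,447) and (320,447).

```bash
python3 - <<'E'
from h import *; import json
j=json.load(open('w3.json')); cam=(np.array(j['intrinsics']),np.array(j['origin']),R.from_euler('xyz',j['rotation'],degrees=True).as_matrix())
W=loc(cp([(318,205),(521,204),(521,447),(320,447)],220,140),.055,*cam); print(W.round(4),W.mean(0).round(4))
d=W[1]-W[0]+W[2]-W[3]; e=W[0]-W[3]+W[1]-W[2]; print(np.linalg.norm(d)/2,np.linalg.norm(e)/2,np.degrees(np.arctan2(d[1],d[0])),np.degrees(np.arctan2(e[1],e[0])))
E
```

```text
[[0.4171 0.2434 0.055 ]
 [0.436  0.2853 0.055 ]
 [0.4896 0.2623 0.055 ]
 [0.4696 0.2187 0.055 ]] [0.4531 0.2524 0.055 ]
0.046935176070794844 0.058187718963719694 65.5374360042461 155.7543337700267
```

Request:
{"method": "apply_moves", "body": {
  "plan": [
    {"claw":0.072,"delta_pos":[0.002,0.001,0.04],"spin":0},
    {"claw":0.072,"delta_pos":[0.002,0.001,0.09],"spin":0},
    {"claw":0.072,"delta_pos":[0.002,0.001,0.14],"spin":0},
    {"claw":0.072,"delta_pos":[0.002,0.001,0.175],"spin":0},
    {"claw":0.072,"delta_pos":[0.002,0.001,0.195],"spin":0},
    {"claw":0.072,"delta_pos":[0.002,0.001,0.195],"spin":0},
    {"claw":0.03,"delta_pos":[0.002,0.001,0.195],"spin":0},
    {"claw":0.03,"delta_pos":[0.002,0.001,0.195],"spin":0},
    {"claw":0.03,"delta_pos":[0.002,0.001,0.195],"spin":0},
    {"claw":0.03,"delta_pos":[0.002,0.001,0.195],"spin":0}
  ]
}}

```text
time: 10.75
tool_pos: [0.4532, 0.2533, 0.0188]
tcp_rot: [179.9, -0.0, 65.5]
force: [-1.2, -1.0, 6.5]
gripper_width: 0.0481
```

Request:
{"method": "apply_moves", "body": {
  "plan": [
    {"claw":0.03,"delta_pos":[0,0,-0.02],"spin":0},
    {"claw":0.03,"delta_pos":[0,0,-0.05],"spin":0},
    {"claw":0.03,"delta_pos":[0,0,-0.09],"spin":0},
    {"claw":0.03,"delta_pos":[0,0,-0.13],"spin":0},
    {"claw":0.03,"delta_pos":[0,0,-0.155],"spin":0},
    {"claw":0.03,"delta_pos":[0,0,-0.165],"spin":0},
    {"claw":0.03,"delta_pos":[0,0,-0.165],"spin":0}
  ]
}}

```text
time: 11.62
tool_pos: [0.4527, 0.2532, 0.1835]
tcp_rot: [180.0, -0.0, 65.5]
force: [0.1, 0.4, -1.7]
gripper_width: 0.048
```

```bash
python3 go.py .6483 .1549 .18 -6.5
```

```text
delta [-0.0082  0.2187  0.0037] spin 11.996 turn -72.0 | pos [0.4527 0.2532 0.1835] rot [ 1.7995e+02 -2.0000e-02  6.5470e+01] t 11.625 F [ 0.1  0.4 -1.7] w 0.048 q7 23.0
```

Request:
{"method": "apply_moves", "body": {
  "plan": [
    {"claw":0.03,"delta_pos":[-0.001,0.016,0],"spin":0.9},
    {"claw":0.03,"delta_pos":[-0.002,0.044,0],"spin":2.4},
    {"claw":0.03,"delta_pos":[-0.003,0.073,0],"spin":4.0},
    {"claw":0.03,"delta_pos":[-0.004,0.102,0],"spin":5.6},
    {"claw":0.03,"delta_pos":[-0.005,0.133,0],"spin":7.3},
    {"claw":0.03,"delta_pos":[-0.006,0.164,0],"spin":9.0},
    {"claw":0.03,"delta_pos":[-0.007,0.191,0],"spin":10.5},
    {"claw":0.03,"delta_pos":[-0.008,0.21,0],"spin":11.5},
    {"claw":0.03,"delta_pos":[-0.008,0.2187,0.002],"spin":12.0},
    {"claw":0.03,"delta_pos":[-0.008,0.2187,0.002],"spin":12.0}
  ]
}}

```text
time: 12.88
tool_pos: [0.6478, 0.1545, 0.1789]
tcp_rot: [179.9, 0.2, -6.5]
force: [-0.6, 0.3, -0.9]
gripper_width: 0.0478
```

Request:
{"method": "apply_moves", "body": {
  "plan": [
    {"claw":0.03,"delta_pos":[0,0,0.02],"spin":0},
    {"claw":0.03,"delta_pos":[0,0,0.05],"spin":0},
    {"claw":0.03,"delta_pos":[0,0,0.08],"spin":0},
    {"claw":0.03,"delta_pos":[0,0,0.1],"spin":0},
    {"claw":0.03,"delta_pos":[0,0,0.105],"spin":0},
    {"claw":0.03,"delta_pos":[0,0,0.105],"spin":0}
  ]
}}

```text
time: 13.62
tool_pos: [0.6484, 0.1554, 0.0763]
tcp_rot: [-180.0, -0.0, -6.5]
force: [0.5, -0.4, -1.1]
gripper_width: 0.0476
```

```bash
python3 go.py .6483 .1549 .0588 -6.5
```

```text
delta [-0.      0.0005  0.0175] spin 0.0 turn -0.0 | pos [0.6484 0.1554 0.0763] rot [-1.7998e+02 -1.0000e-02 -6.5000e+00] t 13.625 F [ 0.5 -0.4 -1.1] w 0.0476 q7 -37.0
```

Request:
{"method": "apply_moves", "body": {
  "plan": [
    {"claw":0.03,"delta_pos":[0,0,0.006],"spin":0},
    {"claw":0.03,"delta_pos":[0,0,0.011],"spin":0},
    {"claw":0.03,"delta_pos":[0,0,0.014],"spin":0},
    {"claw":0.03,"delta_pos":[0,0,0.0155],"spin":0},
    {"claw":0.03,"delta_pos":[0,0,0.0165],"spin":0},
    {"claw":0.03,"delta_pos":[0,0,0.017],"spin":0},
    {"claw":0.03,"delta_pos":[0,0,0.017],"spin":0}
  ]
}}

```text
time: 14.5
tool_pos: [0.6483, 0.1551, 0.0591]
tcp_rot: [-180.0, -0.0, -6.5]
force: [0.0, 1.1, -1.5]
gripper_width: 0.0479
```

Request:
{"method": "apply_moves", "body": {
  "plan": [
    {"claw":0.03,"delta_pos":[0,0,0.0007],"spin":0},
    {"claw":0.03,"delta_pos":[0,0,0.0012],"spin":0},
    {"claw":0.03,"delta_pos":[0,0,0.0012],"spin":0}
  ]
}}

```text
time: 14.88
tool_pos: [0.6484, 0.1552, 0.0589]
tcp_rot: [180.0, -0.0, -6.5]
force: [-3.6, 0.2, 6.1]
gripper_width: 0.0476
```

Contact. Open and rise, then head for pink.

Request:
{"method": "apply_moves", "body": {
  "plan": [
    {"claw":0.052,"delta_pos":[0,0,0],"spin":0},
    {"claw":0.057,"delta_pos":[0,0,0],"spin":0},
    {"claw":0.072,"delta_pos":[0,0,0],"spin":0},
    {"claw":0.072,"delta_pos":[0,0,0],"spin":0},
    {"claw":0.072,"delta_pos":[0,0,-0.03],"spin":0},
    {"claw":0.072,"delta_pos":[0,0,-0.07],"spin":0},
    {"claw":0.072,"delta_pos":[0,0,-0.13],"spin":0},
    {"claw":0.072,"delta_pos":[0,0,-0.18],"spin":0},
    {"claw":0.072,"delta_pos":[0,0,-0.19],"spin":0},
    {"claw":0.072,"delta_pos":[0,0,-0.19],"spin":0}
  ]
}}

```text
time: 16.12
tool_pos: [0.6485, 0.1552, 0.248]
tcp_rot: [-180.0, -0.0, -6.5]
force: [-0.3, 0.1, 0.0]
gripper_width: 0.0722
```

```bash
python3 go.py .437 .080 .25 83.7
```

```text
delta [-0.2015  0.0987 -0.0021] spin -15.037 turn 90.2 | pos [0.6485 0.1552 0.248 ] rot [-1.7999e+02 -4.0000e-02 -6.5200e+00] t 16.125 F [-0.3  0.1  0. ] w 0.0722 q7 -34.0
```

Request:
{"method": "apply_moves", "body": {
  "plan": [
    {"claw":0.082,"delta_pos":[-0.013,0.007,0],"spin":-1.0},
    {"claw":0.082,"delta_pos":[-0.034,0.017,0],"spin":-2.5},
    {"claw":0.082,"delta_pos":[-0.057,0.028,0],"spin":-4.2},
    {"claw":0.082,"delta_pos":[-0.08,0.039,0],"spin":-5.9},
    {"claw":0.082,"delta_pos":[-0.103,0.05,0],"spin":-7.6},
    {"claw":0.082,"delta_pos":[-0.126,0.062,0],"spin":-9.3},
    {"claw":0.082,"delta_pos":[-0.149,0.073,0],"spin":-11.0},
    {"claw":0.082,"delta_pos":[-0.172,0.084,0],"spin":-12.7},
    {"claw":0.082,"delta_pos":[-0.19,0.093,0],"spin":-14.2},
    {"claw":0.082,"delta_pos":[-0.2015,0.0987,0],"spin":-15.04}
  ]
}}

```text
time: 17.38
tool_pos: [0.4353, 0.079, 0.2461]
tcp_rot: [-179.9, 0.0, 83.9]
force: [-0.2, -0.1, 0.0]
gripper_width: 0.0822
```

Request:
{"method": "apply_moves", "body": {
  "plan": [
    {"claw":0.082,"delta_pos":[0,0,0],"spin":0},
    {"claw":0.082,"delta_pos":[0,0,0],"spin":0}
  ]
}}

```text
time: 17.62
tool_pos: [0.437, 0.0799, 0.2472]
tcp_rot: [-179.9, -0.0, 83.6]
force: [0.3, -0.7, -0.9]
gripper_width: 0.082
```

```bash
python3 snap.py wrist w4; python3 go.py .437 .080 .05 83.7
```

```text
delta [-1.000e-04  1.000e-04  1.973e-01] spin -0.012 turn 0.1 | pos [0.4371 0.08   0.2473] rot [-1.7995e+02 -3.0000e-02  8.3630e+01] t 17.675 F [-0.6 -0.2  0.3] w 0.0819 q7 73.0
```

View pics/w4.png

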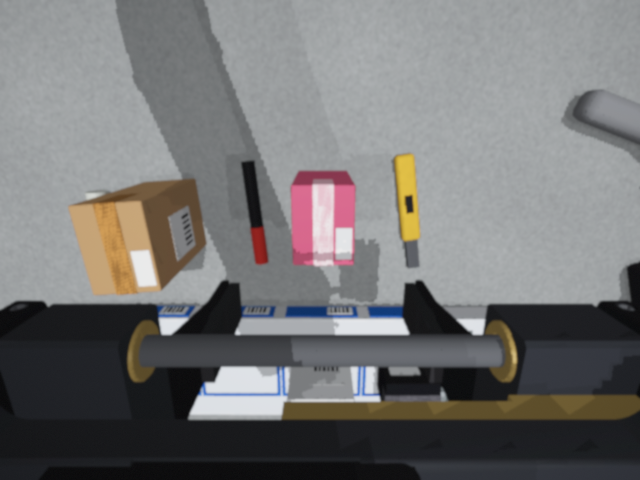

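Pink's top corners are near (292,184), (356,184), (355,264) and (292,264), centred between the fingers. The knife at (410,210) and the marker at (258,215) are clear of them.

```bash
python3 - <<'E'
from h import *; import json
j=json.load(open('w4.json')); cam=(np.array(j['intrinsics']),np.array(j['origin']),R.from_euler('xyz',j['rotation'],degrees=True).as_matrix())
W=loc([(291.5,184),(356,184),(355,264),(292,264)],.105,*cam); print(W.round(4),W.mean(0).round(4))
d=W[1]-W[0]+W[2]-W[3]; e=W[0]-W[3]+W[1]-W[2]; print(np.linalg.norm(d)/2,np.linalg.norm(e)/2,np.degrees(np.arctan2(d[1],d[0])))
E
```

```text
[[0.3981 0.0573 0.105 ]
 [0.4043 0.1122 0.105 ]
 [0.4774 0.1051 0.105 ]
 [0.4709 0.0476 0.105 ]] [0.4377 0.0806 0.105 ]
0.05655661628793731 0.0734861790319401 83.51515173975103
```

Request:
{"method": "apply_moves", "body": {
  "plan": [
    {"claw":0.082,"delta_pos":[0,0,0.04],"spin":0},
    {"claw":0.082,"delta_pos":[0,0,0.09],"spin":0},
    {"claw":0.082,"delta_pos":[0,0,0.14],"spin":0},
    {"claw":0.082,"delta_pos":[0,0,0.18],"spin":0},
    {"claw":0.082,"delta_pos":[0,0,0.197],"spin":0},
    {"claw":0.082,"delta_pos":[0,0,0.197],"spin":0},
    {"claw":0.03,"delta_pos":[0,0,0.197],"spin":0},
    {"claw":0.03,"delta_pos":[0,0,0.197],"spin":0},
    {"claw":0.03,"delta_pos":[0,0,0.197],"spin":0},
    {"claw":0.03,"delta_pos":[0,0,0.197],"spin":0}
  ]
}}

```text
time: 18.92
tool_pos: [0.4374, 0.0799, 0.0515]
tcp_rot: [179.9, 0.0, 83.7]
force: [-1.9, -0.8, 5.5]
gripper_width: 0.0556
```

Request:
{"method": "apply_moves", "body": {
  "plan": [
    {"claw":0.03,"delta_pos":[0,0,-0.02],"spin":0},
    {"claw":0.03,"delta_pos":[0,0,-0.05],"spin":0},
    {"claw":0.03,"delta_pos":[0,0,-0.09],"spin":0},
    {"claw":0.03,"delta_pos":[0,0,-0.13],"spin":0},
    {"claw":0.03,"delta_pos":[0,0,-0.165],"spin":0},
    {"claw":0.03,"delta_pos":[0,0,-0.185],"spin":0},
    {"claw":0.03,"delta_pos":[0,0,-0.185],"spin":0}
  ]
}}

```text
time: 19.8
tool_pos: [0.4374, 0.08, 0.2367]
tcp_rot: [179.9, 0.0, 83.7]
force: [-0.0, 0.4, -2.6]
gripper_width: 0.0557
```

```bash
python3 go.py .6257 -.0438 .235 -6.5
```

```text
delta [-0.1024  0.2007  0.0022] spin 15.035 turn -90.2 | pos [0.4374 0.08   0.2367] rot [1.7988e+02 2.0000e-02 8.3710e+01] t 19.8 F [-0.   0.4 -2.6] w 0.0557 q7 72.0
```

Request:
{"method": "apply_moves", "body": {
  "plan": [
    {"claw":0.03,"delta_pos":[-0.007,0.013,0],"spin":1.0},
    {"claw":0.03,"delta_pos":[-0.017,0.034,0],"spin":2.5},
    {"claw":0.03,"delta_pos":[-0.029,0.056,0],"spin":4.2},
    {"claw":0.03,"delta_pos":[-0.04,0.079,0],"spin":5.9},
    {"claw":0.03,"delta_pos":[-0.052,0.102,0],"spin":7.6},
    {"claw":0.03,"delta_pos":[-0.064,0.125,0],"spin":9.3},
    {"claw":0.03,"delta_pos":[-0.075,0.148,0],"spin":11.0},
    {"claw":0.03,"delta_pos":[-0.087,0.171,0],"spin":12.7},
    {"claw":0.03,"delta_pos":[-0.097,0.19,0],"spin":14.2},
    {"claw":0.03,"delta_pos":[-0.1024,0.2007,0],"spin":15.04}
  ]
}}

```text
time: 21.05
tool_pos: [0.6251, -0.0445, 0.2333]
tcp_rot: [-180.0, 0.2, -6.8]
force: [-0.1, 1.1, -1.7]
gripper_width: 0.0558
```

Request:
{"method": "apply_moves", "body": {
  "plan": [
    {"claw":0.03,"delta_pos":[0,0,0],"spin":0},
    {"claw":0.03,"delta_pos":[0,0,0.02],"spin":0},
    {"claw":0.03,"delta_pos":[0,0,0.05],"spin":0},
    {"claw":0.03,"delta_pos":[0,0,0.08],"spin":0},
    {"claw":0.03,"delta_pos":[0,0,0.11],"spin":0},
    {"claw":0.03,"delta_pos":[0,0,0.125],"spin":0},
    {"claw":0.03,"delta_pos":[0,0,0.125],"spin":0}
  ]
}}

```text
time: 21.92
tool_pos: [0.6241, -0.0436, 0.1095]
tcp_rot: [-180.0, 0.1, -6.5]
force: [-0.6, 0.0, -2.3]
gripper_width: 0.0559
```

```bash
python3 go.py .6257 -.0438 .0915 -6.5
```

```text
delta [0.0017 0.0001 0.018 ] spin 0.007 turn -0.0 | pos [ 0.6241 -0.0436  0.1095] rot [-1.7999e+02  1.4000e-01 -6.4600e+00] t 21.925 F [-0.6  0.  -2.3] w 0.0559 q7 -19.0
```

Request:
{"method": "apply_moves", "body": {
  "plan": [
    {"claw":0.03,"delta_pos":[0.002,0,0.006],"spin":0},
    {"claw":0.03,"delta_pos":[0.002,0,0.011],"spin":0},
    {"claw":0.03,"delta_pos":[0.002,0,0.014],"spin":0},
    {"claw":0.03,"delta_pos":[0.002,0,0.0155],"spin":0},
    {"claw":0.03,"delta_pos":[0.002,0,0.0165],"spin":0},
    {"claw":0.03,"delta_pos":[0.002,0,0.0175],"spin":0},
    {"claw":0.03,"delta_pos":[0.002,0,0.0175],"spin":0}
  ]
}}

```text
time: 22.8
tool_pos: [0.6271, -0.044, 0.0933]
tcp_rot: [-180.0, 0.0, -6.5]
force: [1.0, 0.5, -2.1]
gripper_width: 0.0558
```

Request:
{"method": "apply_moves", "body": {
  "plan": [
    {"claw":0.03,"delta_pos":[-0.001,0,0.001],"spin":0},
    {"claw":0.03,"delta_pos":[-0.001,0,0.0018],"spin":0},
    {"claw":0.03,"delta_pos":[-0.001,0,0.0025],"spin":0},
    {"claw":0.03,"delta_pos":[-0.001,0,0.0025],"spin":0}
  ]
}}

```text
time: 23.3
tool_pos: [0.6262, -0.0439, 0.0916]
tcp_rot: [180.0, -0.0, -6.5]
force: [-2.6, 0.2, 4.1]
gripper_width: 0.0557
```

Contact. Open, rise, and head for brown.

Request:
{"method": "apply_moves", "body": {
  "plan": [
    {"claw":0.06,"delta_pos":[0,0,0],"spin":0},
    {"claw":0.065,"delta_pos":[0,0,0],"spin":0},
    {"claw":0.08,"delta_pos":[0,0,0],"spin":0},
    {"claw":0.08,"delta_pos":[0,0,0],"spin":0},
    {"claw":0.08,"delta_pos":[0,0,-0.03],"spin":0},
    {"claw":0.08,"delta_pos":[0,0,-0.07],"spin":0},
    {"claw":0.08,"delta_pos":[0,0,-0.12],"spin":0},
    {"claw":0.08,"delta_pos":[0,0,-0.16],"spin":0},
    {"claw":0.08,"delta_pos":[0,0,-0.18],"spin":0},
    {"claw":0.08,"delta_pos":[0,0,-0.18],"spin":0}
  ]
}}

```text
time: 24.55
tool_pos: [0.6266, -0.0438, 0.2714]
tcp_rot: [180.0, -0.1, -6.5]
force: [-0.3, -0.1, -0.5]
gripper_width: 0.0803
```

```bash
python3 go.py .432 -.0930 .27 -92.4
```

```text
delta [-0.1878  0.0709  0.0011] spin 14.313 turn -85.9 | pos [ 0.6266 -0.0438  0.2714] rot [ 1.80e+02 -9.00e-02 -6.52e+00] t 24.55 F [-0.3 -0.1 -0.5] w 0.0803 q7 -15.0
```

Request:
{"method": "apply_moves", "body": {
  "plan": [
    {"claw":0.086,"delta_pos":[-0.013,0.005,0],"spin":1.0},
    {"claw":0.086,"delta_pos":[-0.033,0.012,0],"spin":2.5},
    {"claw":0.086,"delta_pos":[-0.054,0.02,0],"spin":4.1},
    {"claw":0.086,"delta_pos":[-0.075,0.028,0],"spin":5.7},
    {"claw":0.086,"delta_pos":[-0.096,0.036,0],"spin":7.3},
    {"claw":0.086,"delta_pos":[-0.117,0.044,0],"spin":8.9},
    {"claw":0.086,"delta_pos":[-0.138,0.052,0],"spin":10.5},
    {"claw":0.086,"delta_pos":[-0.159,0.06,0],"spin":12.1},
    {"claw":0.086,"delta_pos":[-0.177,0.067,0],"spin":13.5},
    {"claw":0.086,"delta_pos":[-0.1878,0.0709,0],"spin":14.3}
  ]
}}

```text
time: 25.8
tool_pos: [0.4298, -0.0936, 0.2687]
tcp_rot: [179.8, 0.0, -92.6]
force: [0.3, -0.4, -0.5]
gripper_width: 0.0859
```

Request:
{"method": "apply_moves", "body": {
  "plan": [
    {"claw":0.086,"delta_pos":[0,0,0],"spin":0},
    {"claw":0.086,"delta_pos":[0,0,0],"spin":0}
  ]
}}

```text
time: 26.05
tool_pos: [0.4315, -0.0929, 0.2699]
tcp_rot: [179.9, 0.0, -92.2]
force: [-0.2, -0.4, -0.2]
gripper_width: 0.0859
```

```bash
python3 snap.py wrist w5; python3 go.py .432 -.0930 .075 -92.4
```

```text
delta [ 0.0002 -0.0005  0.1951] spin 0.031 turn -0.2 | pos [ 0.4317 -0.0929  0.2701] rot [ 1.7994e+02  4.0000e-02 -9.2220e+01] t 26.1 F [ 1.2 -0.3  0.2] w 0.0863 q7 -82.0
```

View pics/w5.png

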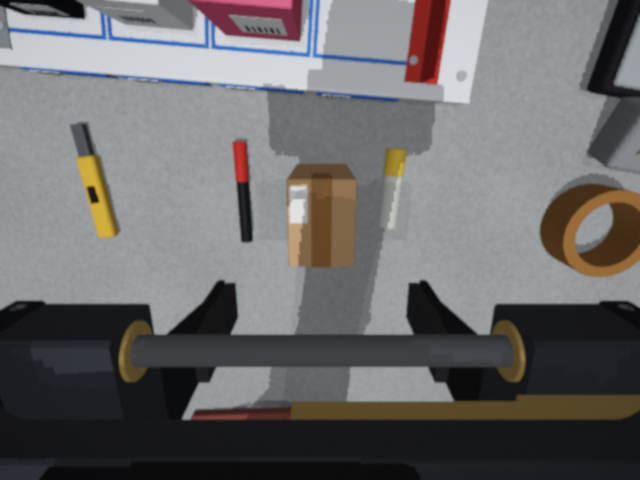

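Brown's top is at about (287–356, 180–266), centred between the fingers at column 322, and the markers lie below fingertip height. Grip.

Request:
{"method": "apply_moves", "body": {
  "plan": [
    {"claw":0.086,"delta_pos":[0,0,0.04],"spin":0},
    {"claw":0.086,"delta_pos":[0,0,0.09],"spin":0},
    {"claw":0.086,"delta_pos":[0,0,0.14],"spin":0},
    {"claw":0.086,"delta_pos":[0,0,0.178],"spin":0},
    {"claw":0.086,"delta_pos":[0,0,0.194],"spin":0},
    {"claw":0.086,"delta_pos":[0,0,0.194],"spin":0},
    {"claw":0.03,"delta_pos":[0,0,0.194],"spin":0},
    {"claw":0.03,"delta_pos":[0,0,0.194],"spin":0},
    {"claw":0.03,"delta_pos":[0,0,0.194],"spin":0},
    {"claw":0.03,"delta_pos":[0,0,0.194],"spin":0}
  ]
}}

```text
time: 27.35
tool_pos: [0.432, -0.0931, 0.0774]
tcp_rot: [-179.9, -0.0, -92.3]
force: [-0.2, 1.2, 3.9]
gripper_width: 0.0598
```

Request:
{"method": "apply_moves", "body": {
  "plan": [
    {"claw":0.03,"delta_pos":[0,0,-0.02],"spin":0},
    {"claw":0.03,"delta_pos":[0,0,-0.05],"spin":0},
    {"claw":0.03,"delta_pos":[0,0,-0.09],"spin":0},
    {"claw":0.03,"delta_pos":[0,0,-0.13],"spin":0},
    {"claw":0.03,"delta_pos":[0,0,-0.165],"spin":0},
    {"claw":0.03,"delta_pos":[0,0,-0.18],"spin":0},
    {"claw":0.03,"delta_pos":[0,0,-0.18],"spin":0}
  ]
}}

```text
time: 28.22
tool_pos: [0.4316, -0.0931, 0.2567]
tcp_rot: [-180.0, -0.0, -92.3]
force: [-0.5, -0.5, -3.3]
gripper_width: 0.0598
```

```bash
python3 go.py .6144 -.1432 .255 -6.5
```

```text
delta [ 0.0426 -0.1847  0.0018] spin -14.305 turn 85.8 | pos [ 0.4316 -0.0931  0.2567] rot [-1.7998e+02 -1.0000e-02 -9.2330e+01] t 28.225 F [-0.5 -0.5 -3.3] w 0.0598 q7 -83.0
```

Request:
{"method": "apply_moves", "body": {
  "plan": [
    {"claw":0.03,"delta_pos":[0.003,-0.013,0],"spin":-1.0},
    {"claw":0.03,"delta_pos":[0.007,-0.032,0],"spin":-2.5},
    {"claw":0.03,"delta_pos":[0.012,-0.053,0],"spin":-4.1},
    {"claw":0.03,"delta_pos":[0.017,-0.074,0],"spin":-5.7},
    {"claw":0.03,"delta_pos":[0.022,-0.094,0],"spin":-7.3},
    {"claw":0.03,"delta_pos":[0.027,-0.115,0],"spin":-8.9},
    {"claw":0.03,"delta_pos":[0.031,-0.136,0],"spin":-10.5},
    {"claw":0.03,"delta_pos":[0.036,-0.156,0],"spin":-12.1},
    {"claw":0.03,"delta_pos":[0.04,-0.174,0],"spin":-13.5},
    {"claw":0.03,"delta_pos":[0.0426,-0.1847,0],"spin":-14.3}
  ]
}}

```text
time: 29.48
tool_pos: [0.6142, -0.143, 0.2538]
tcp_rot: [-179.9, 0.2, -6.3]
force: [-0.8, -0.3, -2.7]
gripper_width: 0.06
```

Request:
{"method": "apply_moves", "body": {
  "plan": [
    {"claw":0.03,"delta_pos":[0,0,0],"spin":0},
    {"claw":0.03,"delta_pos":[0,0,0],"spin":0},
    {"claw":0.03,"delta_pos":[0,0,0.02],"spin":0},
    {"claw":0.03,"delta_pos":[0,0,0.05],"spin":0},
    {"claw":0.03,"delta_pos":[0,0,0.08],"spin":0},
    {"claw":0.03,"delta_pos":[0,0,0.105],"spin":0},
    {"claw":0.03,"delta_pos":[0,0,0.12],"spin":0},
    {"claw":0.03,"delta_pos":[0,0,0.12],"spin":0}
  ]
}}

```text
time: 30.48
tool_pos: [0.6134, -0.143, 0.1354]
tcp_rot: [-180.0, 0.1, -6.5]
force: [-0.1, -0.1, -3.3]
gripper_width: 0.0597
```

```bash
python3 go.py .6144 -.1432 .1174 -6.5
```

```text
delta [0.0011 0.0001 0.018 ] spin -0.005 turn 0.0 | pos [ 0.6134 -0.143   0.1354] rot [-1.7998e+02  1.3000e-01 -6.5300e+00] t 30.475 F [-0.1 -0.1 -3.3] w 0.0597 q7 -8.0
```

Request:
{"method": "apply_moves", "body": {
  "plan": [
    {"claw":0.03,"delta_pos":[0.001,0,0.006],"spin":0},
    {"claw":0.03,"delta_pos":[0.001,0,0.011],"spin":0},
    {"claw":0.03,"delta_pos":[0.001,0,0.014],"spin":0},
    {"claw":0.03,"delta_pos":[0.001,0,0.0155],"spin":0},
    {"claw":0.03,"delta_pos":[0.001,0,0.017],"spin":0},
    {"claw":0.03,"delta_pos":[0.001,0,0.018],"spin":0},
    {"claw":0.03,"delta_pos":[0.001,0,0.018],"spin":0}
  ]
}}

```text
time: 31.35
tool_pos: [0.6154, -0.1432, 0.1189]
tcp_rot: [-180.0, 0.0, -6.5]
force: [0.6, 0.3, -4.1]
gripper_width: 0.0599
```

Request:
{"method": "apply_moves", "body": {
  "plan": [
    {"claw":0.03,"delta_pos":[-0.001,0,0.001],"spin":0},
    {"claw":0.03,"delta_pos":[-0.001,0,0.0018],"spin":0},
    {"claw":0.03,"delta_pos":[-0.001,0,0.0023],"spin":0},
    {"claw":0.03,"delta_pos":[-0.001,0,0.0023],"spin":0}
  ]
}}

```text
time: 31.85
tool_pos: [0.6144, -0.1431, 0.1176]
tcp_rot: [180.0, -0.0, -6.5]
force: [-4.3, -0.2, 6.2]
gripper_width: 0.0598
```

Request:
{"method": "apply_moves", "body": {
  "plan": [
    {"claw":0.064,"delta_pos":[0,0,0],"spin":0},
    {"claw":0.07,"delta_pos":[0,0,0],"spin":0},
    {"claw":0.085,"delta_pos":[0,0,0],"spin":0},
    {"claw":0.085,"delta_pos":[0,0,0],"spin":0},
    {"claw":0.085,"delta_pos":[0,0,-0.03],"spin":0},
    {"claw":0.085,"delta_pos":[0,0,-0.07],"spin":0},
    {"claw":0.085,"delta_pos":[0,0,-0.11],"spin":0},
    {"claw":0.085,"delta_pos":[0,0,-0.14],"spin":0},
    {"claw":0.085,"delta_pos":[0,0,-0.14],"spin":0}
  ]
}}

```text
time: 32.98
tool_pos: [0.6156, -0.143, 0.2594]
tcp_rot: [180.0, -0.3, -6.5]
force: [-0.4, 0.3, -0.3]
gripper_width: 0.0848
```

```bash
python3 go.py .35 -.5 .257 -60
```

```text
delta [-0.2233  0.3848  0.0016] spin 8.913 turn -53.5 | pos [ 0.6156 -0.143   0.2594] rot [179.97  -0.26  -6.52] t 32.975 F [-0.4  0.3 -0.3] w 0.0848 q7 -5.0
```

Request:
{"method": "apply_moves", "body": {
  "plan": [
    {"claw":0.085,"delta_pos":[-0.02,0.035,0],"spin":0.8},
    {"claw":0.085,"delta_pos":[-0.045,0.078,0],"spin":1.8},
    {"claw":0.085,"delta_pos":[-0.072,0.124,0],"spin":2.9},
    {"claw":0.085,"delta_pos":[-0.1,0.172,0],"spin":4},
    {"claw":0.085,"delta_pos":[-0.128,0.22,0],"spin":5.1},
    {"claw":0.085,"delta_pos":[-0.156,0.269,0],"spin":6.2},
    {"claw":0.085,"delta_pos":[-0.184,0.317,0],"spin":7.3},
    {"claw":0.085,"delta_pos":[-0.207,0.357,0],"spin":8.3},
    {"claw":0.085,"delta_pos":[-0.2233,0.3848,0],"spin":8.9},
    {"claw":0.085,"delta_pos":[-0.2233,0.3848,0],"spin":8.9}
  ]
}}

```text
time: 34.22
tool_pos: [0.3466, -0.5018, 0.2555]
tcp_rot: [180.0, 0.1, -60.2]
force: [0.0, 0.5, -0.2]
gripper_width: 0.085
```

```bash
python3 snap.py top t1; python3 snap.py scene s1; python3 - <<'E'
from h import *
im=cv2.imread('pics/t1.png'); cv2.imwrite('pics/t1c.png',cv2.resize(im[110:260,140:500],None,fx=2.2,fy=2.2,interpolation=cv2.INTER_CUBIC))
cv2.imwrite('pics/t1d.png',np.vstack([cv2.resize(im[115:215,190:390],None,fx=4,fy=4,interpolation=cv2.INTER_CUBIC)[:300] ]))
# predicted corners overlay
E

```

```text
(no output)
```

View pics/s1.png

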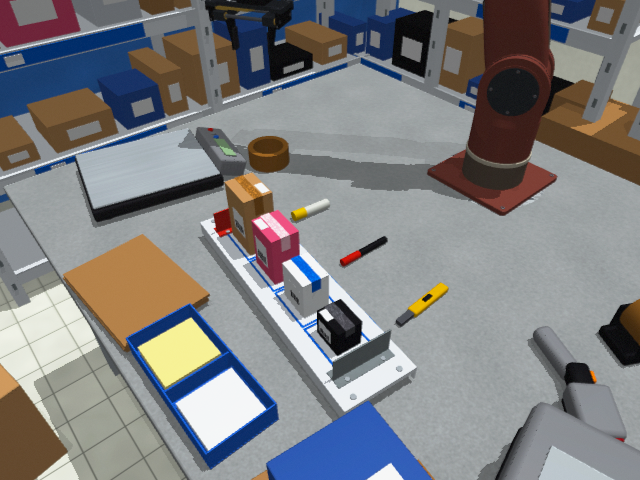

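View pics/t1c.png

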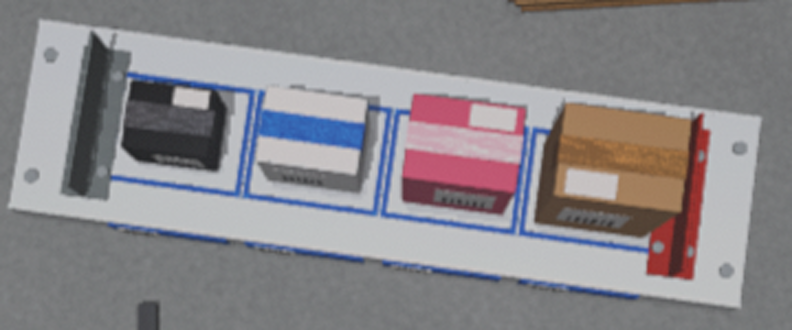

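All four stand upright, in order. In the enlarged top view I read these top-face corners: white (267,88)–(359,174), pink (413,95)–(516,195) and brown (563,103)–(684,210). I'll fit them against the bays.

```bash
python3 - <<'E'
from h import *
D={'black b1':(.048,.060,.055,[(133,84),(223,93),(213,166),(123,152)],.15),
'white b2':(.052,.068,.080,[(267,88),(368,97),(359,174),(259,163)],.05),
'pink b3':(.056,.074,.105,[(413,95),(526,108),(516,195),(404,181)],-.05),
'brown b4':(.060,.080,.130,[(563,103),(692,113),(684,210),(555,197)],-.15)}
p0=(.6312,.0059,-.1133);c,s=np.cos(p0[2]),np.sin(p0[2])
for n,(d,b,h,U,t) in D.items():
    L=[(d/2,b/2,h),(d/2,-b/2,h),(-d/2,-b/2,h),(-d/2,b/2,h)]
    p,r=fit(L,cp(U,140,110,2.2),.04,(.63,0,-.1)); e=p[:2]-np.array([p0[0]-s*t,p0[1]+c*t])
    print(n,p.round(4),'err mm in shelf x,y',(1e3*np.array([c*e[0]+s*e[1],-s*e[0]+c*e[1]])).round(1),'yaw err',np.degrees(p[2]-p0[2]).round(1),'res',np.abs(r).max().round(1))
E
```

```text
black b1 [ 0.6435  0.1512 -0.1026] err mm in shelf x,y [-4.2 -4.2] yaw err 0.6 res 1.1
white b2 [ 0.6358  0.054  -0.0794] err mm in shelf x,y [-0.9 -1.7] yaw err 1.9 res 0.6
pink b3 [ 0.6236 -0.0452 -0.0956] err mm in shelf x,y [-1.8 -1.6] yaw err 1.0 res 0.8
brown b4 [ 0.614 -0.143 -0.071] err mm in shelf x,y [-0.3  0.1] yaw err 2.4 res 0.6
```

```bash
python3 - <<'E'
from h import *
im=cv2.imread('pics/t1.png'); out=[]
p0=(.6312,.0059,-.1133);c,s=np.cos(p0[2]),np.sin(p0[2])
for (d,b,h,t,x0,y0,g) in[(.048,.060,.055,.15,178,135,.5),(.052,.068,.08,.05,245,135,1),(.056,.074,.105,-.05,310,140,1),(.06,.08,.13,-.15,378,145,1)]:
    a=cv2.resize(im[y0:y0+60,x0:x0+80],None,fx=5,fy=5,interpolation=cv2.INTER_CUBIC); a=(255*(a/255.)**g).astype(np.uint8)
    for z in(.04,.04+h):
        W=[(p0[0]-s*(t+j*b/2)+c*i*d/2,p0[1]+c*(t+j*b/2)+s*i*d/2,z) for i,j in((1,1),(1,-1),(-1,-1),(-1,1))]
        for q in (proj(W)-[x0,y0]+.5)*5-.5: cv2.drawMarker(a,tuple(int(v) for v in q.round()),(0,255,0) if z>.04 else (0,255,255),cv2.MARKER_CROSS,7,1)
    out.append(a)
cv2.imwrite('pics/chk.png',np.vstack([np.hstack(out[:2]),np.hstack(out[2:])]))
E
```

```text
(no output)
```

View pics/chk.png

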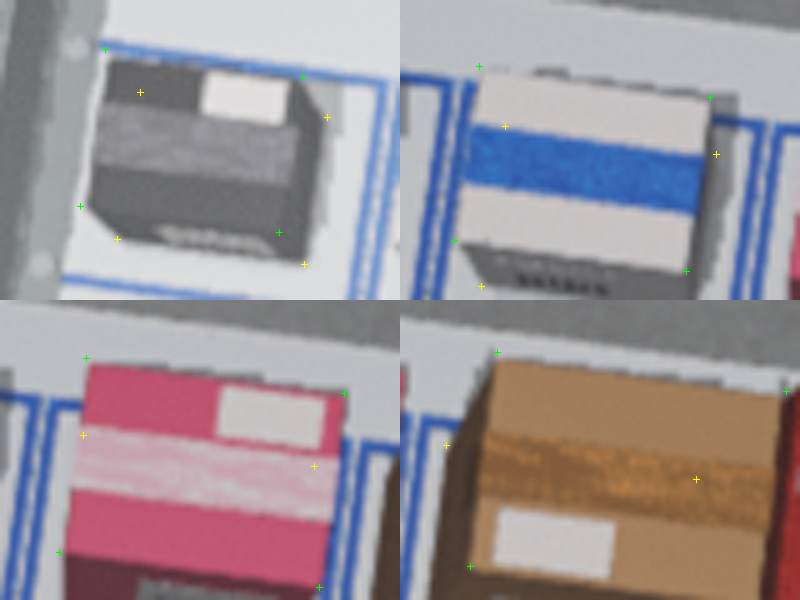

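The green and yellow marks show the ideal box corners. The real corners fall within about 1–2 mm of them, and the yaw is within about 1° (by eye). Handing in.

```bash
python3 -c "
from cell import ticket,observe
print(ticket.sign_off()); print(observe()['time'])"
```

```text
the job is handed in; nothing more can be done
None
the job is handed in; nothing more can be done
```

The four parcels are on the shelf and the job is handed in, about 34 s into the 120 s limit. Brown is in bay 4 beside the red plate, pink in bay 3, white in bay 2 and black in bay 1 beside the grey plate. Each was lowered slowly until the deck pushed back with 4–9 N, then released.

- **Final pictures:** the top and scene views show all four upright, in the right order and inside their tapes, with the gripper clear of everything.
- **Centring and squareness:** in the enlarged view, parcel corners lie about 1–2 mm from where a centred box would put them, with up to about 1° of turn from the shelf line.
- **Disagreements:**
  - The first corner fit from a coarser picture put black about 4 mm off in both directions. It also put the yaw of white and brown about 2° off. I put that down to rough corner readings, since the enlarged view did not bear it out.
  - The wrist camera placed the bays 1–2 mm further back than the top camera did. I aimed about 1 mm back as a compromise.

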